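Rewind the vial feeder until its spring lets go, then rack the vial

ROBOT

A 6-joint arm with a two-finger parallel gripper is mounted at the origin on a cart in front of the work surface, level with it; the furniture and walls round the work are solid. World frame = base frame: x ahead of the robot, y to its left, z up, the work surface at z = 0. Lengths are in m, angles in rad, forces in N, time in s.
With the tool pointing down it reaches from about 0.25 to 0.725 m from the base axis. Payload 4 kg.
Tool frame: the origin (TCP) lies at the very end of the fingers, on their centre line; the grasp point (between the pads) lies 19 mm behind it; z points along the fingers, y is the line along which they close (so a half turn about z gives the same grasp; the last joint's range is limited). The gripper opens to 85 mm and grips with 20 to 120 N. Pads are 22 mm wide; open, the fingers measure 114 mm over their backs; the gripper's body (76 mm by 85 mm) begins 54 mm behind the grasp point. The pads swing forward as they close: fully open they stand 13 mm farther back than shut.
Start: joints at [-1.122, 0.241, 0.005, 1.335, 0, 1.571], TCP at [0.217, -0.45, 0.231] pointing down, gripper open.
Joint ranges: [-2.72, 2.72], [-1.05, 1.87], [-1.09, 1.28], [-1.99, 2.15], [-1.42, 1.44], [-3.14, 3.14]. Speed limits (rad/s): [2.79, 2.79, 3.14, 3.14, 3.14, 3.14].

INTERFACE

Orientations are given as a unit quaternion [x, y, z, w].
In Python, from plant import arm gives the robot as it stands.
- The arm moves only by the shell command python3 -m crank 'ROWS' [FORCE]. ROWS is JSON, a list that holds one entry, the list of rows, each a list of 7 numbers: the shift along the tool's x, y, z in mm, then the turn, a rotation vector about the tool's x, y, z in rad, then the closure in counts, from 0 (fully open) to 255 (shut). A call has 1 to 10 rows; each row shifts and turns the commanded pose from where the row before left it, along the tool's axes as they then stand; what a row does not reach is not made up. A row lasts 1/12 s, in which the tool goes at most 41.7 mm and 7.16 degrees, less where a joint would pass 70% of its speed; a pose out of reach is approached as far as the arm can. A call is refused whole if a number of a shift passes 41.7 or a number of a turn 0.125, either way. A call with a gripper value outside its range is refused whole. The fingers move at their own pace and stop on an object; FORCE is the grip in N (left out, the last holds). Time passes only in rows, so rows that do not move let the fingers close. It gives the time, the measured TCP pose, the force, the opening and the grip force at its end, in the units of the state.
- arm.read_state(): the state, without advancing time (a new reading comes with each control period).
- arm.capture(name): name is "scene" or "top"; returns the picture (400x640x3 uint8, red, green, blue); there is no depth.
- arm.camera_params(name): a dict with "fovy" (degrees; the focal length in pixels is half the picture's height over the tangent of half this angle, whatever the lens; pixels are square), "cx", "cy" (the principal point, pixels), "R" (3x3) and "t" (3): a world point X has camera coordinates R X + t. Camera axes: x right, y down, z forward; pixel columns grow to the right and rows downward; lengths in m; the calibration is good to about 2 mm. A picture is of the moment at which its call begins. camera_params takes no time and is no camera call.
- arm.finish_job(): hands the job in; it is judged then, once.
The state is a dict: "clock": time; "joints": joint angles; "qvel": joint speeds; "joint_efforts": joint torques, N m; "tool_pos": TCP position; "eef_rot": TCP orientation; "force": force on the tool from outside, world axes, zero at the start; "ft_torque": the same for the moment, N m; "grip_width": finger opening in m; "grip_force": force on a finger pad.
Only numpy, scipy, OpenCV 4.12 (cv2) and the standard library are available. Lean on these libraries where they do the work, as an engineer would, in place of code of your own. Each camera call takes 0.05 s, during which the arm holds its last target. There are 200 camera calls.

TASK

Turn the feeder's crank clockwise (seen from above) to wind the carriage with the vial back out of the dark hood, against the steady pull of its return spring, and stop as soon as you feel the resistance suddenly drop away; do not go on and jam the carriage against the stop that follows. Then lift the vial out of the carriage and stand it fully seated and upright in the larger hole of the white rack, without upsetting the things around.

Things in the scene. Friction and masses are not known exactly. Their poses are not given: they have to be found in the camera images.
- feeder: Hand-cranked vial feeder, fixed: grey base 100 mm wide, 36 mm high, from y = -290 to +55 mm along its own y axis; x points away from the robot. Origin on the crank's vertical axis at worktop level, inside the white gearbox (84 x 92 mm, top 94 mm above the worktop). A white hood (96 mm wide, 148 mm high) covers y = -290 to -210 mm, open towards the gearbox; at the start carriage and vial are in it.
- crank (a joint): Crank angle in rad, 0 at the start, grows clockwise seen from above; 40 mm of carriage travel a turn. The spring pulls back with 6 to 8 N at the grip (let go early and the crank runs back) until the carriage latches home, at an unmarked place 2.2 to 3.3 turns from the start; then under 1 N is left, the crank turns freely for nearly a quarter turn and then meets a solid stop.
- crank_axis (a point): Point on the crank's vertical axis, 126 mm above the worktop, level with the middle of the grip.
- grip_center (a point): Middle of the crank's upright black grip (18 mm diameter, 38 mm high, from 107 to 145 mm above the worktop), 45 mm from the crank axis. The grip spins freely on its pin, so it can be held without turning the hand. The crank arm under it has its top 106 mm above the worktop. At the start the grip is on the -x side of the feeder.
- nest (a point): Centre of the mouth of the nest in the aluminium carriage (56 x 56 mm, top 59 mm above the worktop); the nest is a round hole of 35 mm diameter, 16 mm deep. The carriage slides along the feeder's y axis, towards +y when wound back; at the start it is at y = -245 mm.
- latch_shoe: Latch shoe, hidden inside the base under the carriage (6 x 8 mm, 14 mm high, origin under its middle). It slides on a hidden bar and pushes the return spring's pusher along; where the bar ends it is sprung 6 mm down into the home notch, passes under the pusher, carries no load any more and latches the carriage. The stop is at the far end of the notch.
- vial_center (a point): Centre, half-way up, of the glass vial with red screw cap that stands in the nest: 32 mm diameter, 73 mm high, about 45 g; the uppermost 11 mm are the cap, 28 mm in diameter. The z axis is the vial's axis. It stands with its base 43 mm above the worktop while it is in the nest.
- rack: White plastic rack block, fixed to the worktop, 60 x 120 mm, 38 mm high, with two round holes 60 mm apart along its own y axis. Origin under its middle.
- rack_hole0 (a point): Centre of the mouth (38 mm above the worktop) of the larger hole of the rack, 36.5 mm in diameter, 30 mm deep (its floor is 8 mm above the worktop); empty at the start. It is at y = +30 mm in the rack's frame.
- small_vial: Bystander: smaller vial with black cap, 25 mm diameter, 59 mm high, in the rack's smaller hole. Origin under its middle.
- thread_spool: Bystander: wooden thread spool, 38 mm diameter, 50 mm high, standing behind the feeder. Origin under its middle.
- pins_tin: Bystander: flat round tin with green lid, 67 mm diameter, 24 mm high. Origin under its middle.
- cork: Bystander: cork, 29 mm diameter, 24 mm high. Origin under its middle.
There are look-alikes about, which are no part of the job. Leave any blue look-alike of the part that bears vial_center alone. Several things have the shape of the rack; the one meant has the colours described above.

How it is judged:
On the way, in this order (a step that is already met when the one before it is completed fails the run):
1. the carriage is wound out of the hood with the vial in its nest, is latched home, and the spring has let go (the latch shoe carries no load) (contact force between latch_shoe and anything else below 8 N and y of nest in the frame of feeder above -0.165 m and horizontal distance between vial_center and nest below 0.006 m), for 0.2 s.
2. the vial is lifted clear of the carriage (height (world z) of vial_center above 0.115 m), for 0.1 s.
At the end, for the whole second after the job is handed in: The vial stands upright (within 0.2 rad) in the larger rack hole, its axis within 8 mm of the hole's centre and its base within about 5 mm of the hole's floor, released and at rest; the carriage is in its home notch, with the latch shoe unloaded (under 8 N) and not pressed against the stop (horizontal distance between vial_center and rack_hole0 below 0.008 m and height (world z) of vial_center between 0.04 and 0.05 m and angle between vial_center's own z axis and vertical below 0.2 rad and contact force between latch_shoe and anything else below 8 N and y of nest in the frame of feeder above -0.165 m); the robot touches nothing.
It fails at once if the carriage is driven hard against the stop behind the home notch (over 130 N at the latch shoe, about 18 N at the crank grip) (contact force between latch_shoe and anything else above 130 N).
It fails at once if the vial is tipped over (angle between vial_center's own z axis and vertical above 0.7 rad).
It fails at once if a bystander is disturbed (moved more than 25 mm) (distance of any of small_vial, thread_spool, pins_tin, cork from where it was at the start of the episode above 0.025 m).
It also fails if it takes over 72 s, if anything falls off the work surface, if the arm or the gripper's body presses on something with over 40 N, if the wrist force passes 120 N, or if a joint passes its speed limit or range.

## Working session

There is one attempt and no reset: what is moved stays moved. The work goes in short steps, Python scripts to look and compute and a shell command to move; the robot and the scene stay as the last step left them, time stands still between calls to the robot, and variables do not carry over. Pictures are saved under pics/ and viewed, at most 10 in all, crops included, and the job is handed in when it is done.

```bash
mkdir -p pics; ls; cat > h.py <<'E'
import numpy as np, cv2
from plant import arm
def P(n):
    c=arm.camera_params(n);f=200/np.tan(np.radians(c['fovy'])/2)
    return f,c['cx'],c['cy'],np.array(c['R']),np.array(c['t'])
def ray(n,u,v,z):
    f,cx,cy,R,t=P(n);d=R.T@np.array([(u-cx)/f,(v-cy)/f,1]);o=-R.T@t
    return o+d*(z-o[2])/d[2]
def proj(n,X):
    f,cx,cy,R,t=P(n);c=R@np.array(X)+t
    return c[:2]/c[2]*f+[cx,cy]
E
python3 - <<'E'
from h import *
for n in ("scene","top"):
    im=arm.capture(n);cv2.imwrite(f'pics/{n}0.png',im[:,:,::-1]);print(n,P(n), arm.camera_params(n).keys())
s=arm.read_state();print(s)
E
```

```text
pics
scene (np.float64(474.4217310887275), 319.0266935549053, 191.11564561126775, array([[-0.83691897, -0.54693726, -0.02064648],
       [-0.2023085 ,  0.34418118, -0.91684818],
       [ 0.50856456, -0.76315068, -0.39870181]]), array([0.3710697 , 0.24523121, 0.76527863])) dict_keys(['fovy', 'cx', 'cy', 'R', 't'])
top (np.float64(499.76482135554465), 309.7724585342758, 198.30060587601687, array([[-1.44592715e-03, -9.99961408e-01,  8.66549962e-03],
       [-9.97059812e-01,  7.77726932e-04, -7.66232715e-02],
       [ 7.66135751e-02, -8.75081309e-03, -9.97022459e-01]]), array([-0.09112988,  0.50098385,  1.32253334])) dict_keys(['fovy', 'cx', 'cy', 'R', 't'])
{'clock': 0.1, 'joints': array([-1.12197539e+00,  2.41338749e-01,  3.84104914e-03,  1.33516656e+00,
       -6.97014161e-06,  1.57079061e+00]), 'qvel': array([-2.61497070e-03, -1.67699501e-04,  3.17385497e-03,  4.09853096e-04,
        8.59057291e-04,  4.45445681e-05]), 'joint_efforts': array([ 4.48871624e-04, -3.73136330e+01,  2.53010666e+01,  1.08710307e-02,
        3.92718221e-05,  3.70322780e-06]), 'tool_pos': array([ 0.21670646, -0.44997517,  0.23049457]), 'eef_rot': array([ 9.74924404e-01,  2.22534345e-01, -2.11232328e-04, -9.09773390e-04]), 'force': array([0.67027234, 0.34600947, 0.75972825]), 'ft_torque': array([ 0.00708522, -0.03078736, -0.03561767]), 'grip_force': 0.0, 'grip_width': 0.08542678018101446}
```

View pics/scene0.png

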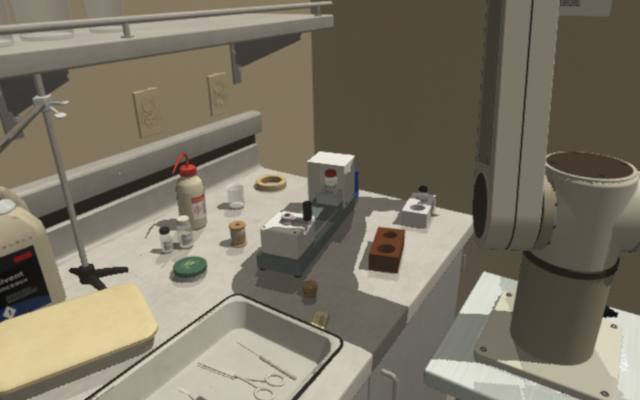

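View pics/top0.png

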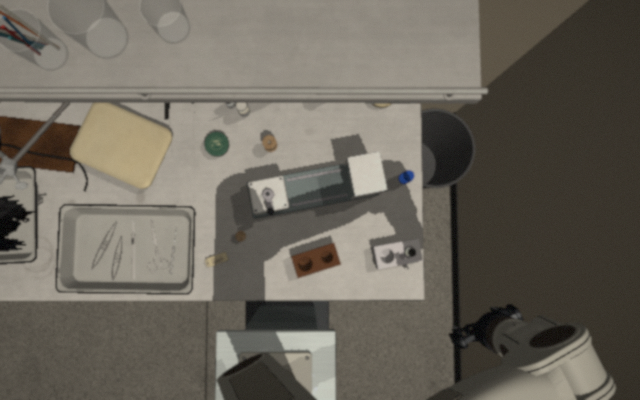

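The top view shows the white gearbox at about (268,195), the black grip at about (270,210), the hood at (367,174), and the white rack at (395,255) with the small vial at its right end. I'll enlarge these and measure them.

```bash
python3 - <<'E'
from h import *
t=cv2.imread('pics/top0.png');s=cv2.imread('pics/scene0.png')
a=cv2.resize(t[140:280,235:435],None,fx=4,fy=4,interpolation=cv2.INTER_CUBIC)
cv2.imwrite('pics/topc.png',a)
b=cv2.resize(s[140:280,250:450],None,fx=4,fy=4,interpolation=cv2.INTER_CUBIC)
cv2.imwrite('pics/scec.png',b)
def rect(lo,name,roi,z):
    x0,y0,x1,y1=roi
    m=(t[y0:y1,x0:x1].min(2)>lo).astype(np.uint8)
    cs,_=cv2.findContours(m,cv2.RETR_EXTERNAL,cv2.CHAIN_APPROX_NONE)
    c=max(cs,key=cv2.contourArea)+np.array([x0,y0]);r=cv2.minAreaRect(c);B=cv2.boxPoints(r)
    W=np.array([ray('top',u,v,z) for u,v in B]);print(name,r,np.round(W,3).tolist(),'ctr',W.mean(0),'sides',np.linalg.norm(np.diff(W,axis=0),axis=1))
for lo in(150,180):
    rect(lo,'gear',(240,165,300,220),.094); rect(lo,'hood',(340,145,395,200),.148); rect(lo,'rack',(365,232,430,275),.038)
E
```

```text
gear ((269.05767822265625, 194.28846740722656), (31.18246841430664, 32.55527877807617), 78.69007110595703) [[0.536, 0.061, 0.094], [0.553, -0.02, 0.094], [0.475, -0.036, 0.094], [0.459, 0.045, 0.094]] ctr [0.50554754 0.0121964  0.094     ] sides [0.0826222  0.07949555 0.08224382]
hood ((373.2755126953125, 168.13583374023438), (46.31785202026367, 46.31785202026367), 79.3803482055664) [[0.61, -0.18, 0.148], [0.632, -0.292, 0.148], [0.519, -0.311, 0.148], [0.499, -0.2, 0.148]] ctr [ 0.5649776  -0.24576911  0.148     ] sides [0.11388013 0.11385188 0.11309498]
rack ((393.5, 258.0), (57.0, 32.0), 0.0) [[0.3, -0.236, 0.038], [0.384, -0.237, 0.038], [0.384, -0.387, 0.038], [0.3, -0.386, 0.038]] ctr [ 0.34202518 -0.31141237  0.038     ] sides [0.08355065 0.15040704 0.08364204]
gear ((274.9103088378906, 191.0241241455078), (29.148963928222656, 21.093551635742188), 48.366458892822266) [[0.524, 0.042, 0.094], [0.559, 0.002, 0.094], [0.504, -0.047, 0.094], [0.468, -0.007, 0.094]] ctr [ 0.51381805 -0.00257957  0.094     ] sides [0.05356625 0.07437641 0.05340426]
hood ((367.0826721191406, 173.33023071289062), (36.18315887451172, 29.195804595947266), 79.11447143554688) [[0.589, -0.187, 0.148], [0.603, -0.258, 0.148], [0.515, -0.273, 0.148], [0.502, -0.203, 0.148]] ctr [ 0.55212969 -0.23047736  0.148     ] sides [0.0716429  0.08876477 0.07125777]Traceback (most recent call last):
  File "<stdin>", line 14, in <module>
  File "<stdin>", line 11, in rect
ValueError: max() iterable argument is empty
```

View pics/topc.png

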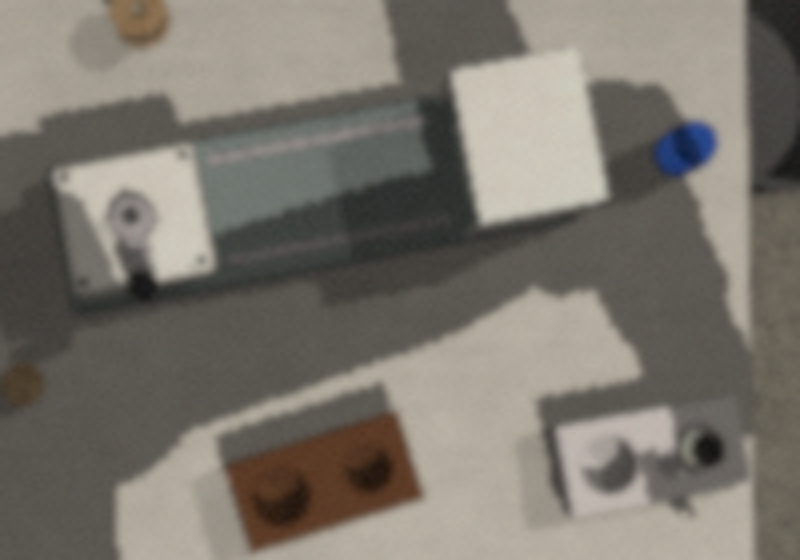

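View pics/scec.png

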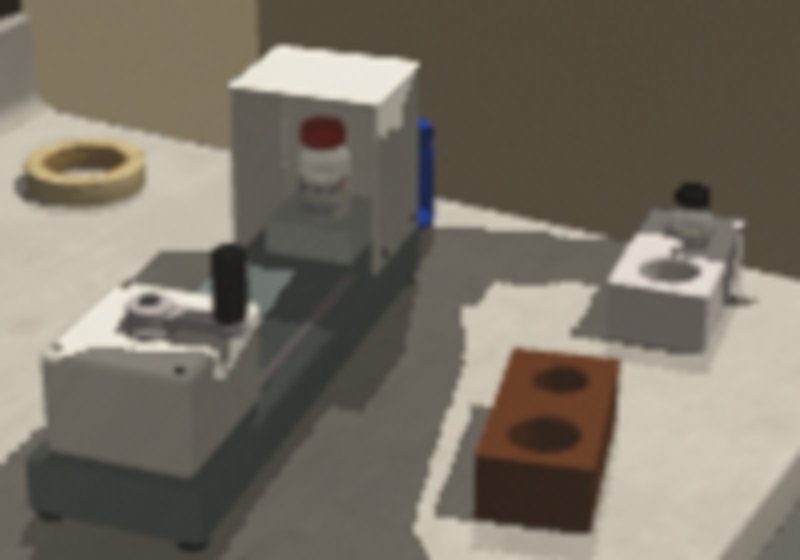

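The crop shows the gearbox top with corners (55,172), (190,147), (214,270) and (80,293), the crank hub at (131,215), the grip at (143,286), and the white rack's big hole at (608,463) with the small vial to its right. A brown rack look-alike and a blue vial are also visible. The grip in the scene crop is at (229,250–320).

```bash
cat >> h.py <<'E'
def tri(ps):
    A=[];b=[]
    for n,u,v in ps:
        f,cx,cy,R,t=P(n)
        for k,w in((0,(u-cx)/f),(1,(v-cy)/f)):
            A.append(R[k]-w*R[2]);b.append(w*t[2]-t[k])
    x,r,*_=np.linalg.lstsq(np.array(A),np.array(b),rcond=None);return x
E
python3 - <<'E'
from h import *
T=lambda c,z: ray('top',(c[0]+.5)/4-.5+235,(c[1]+.5)/4-.5+140,z)
S=lambda c:('scene',(c[0]+.5)/4-.5+250,(c[1]+.5)/4-.5+140)
Tp=lambda c:('top',(c[0]+.5)/4-.5+235,(c[1]+.5)/4-.5+140)
np.set_printoptions(precision=4,suppress=True)
g=np.array([T(c,.094) for c in((55,172),(190,147),(214,270),(80,293))]);print('gear',g.mean(0),g)
h=np.array([T(c,.148) for c in((450,70),(575,48),(608,197),(480,225))]);print('hood',h.mean(0),h)
d=g.mean(0)-h.mean(0);yaw=np.arctan2(-d[0],d[1]);print('yaw',yaw,np.linalg.norm(d))
for i,j in((0,1),(3,2)):
  for q in(g,h):
    e=q[i]-q[j];print(' edge',np.arctan2(-e[0],e[1]))
print('hub',T((131,215),.113),'grip',T((143,286),.145),'grip tri top',tri([Tp((143,286)),S((229,250))]))
r=np.array([T(c,.038) for c in((556,423),(740,398),(748,475),(568,515))]);print('rack',r.mean(0),r)
print('hole',T((608,463),.038),'hole tri',tri([Tp((608,463)),S((670,271))]),'smallvial top',T((708,448),.067+0))
for n,c in(('spool',(140,15)),('cork',(22,384))):print(n,T(c,.03))
print('tin',ray('top',217,143,.024))
print('blue',T((700,140),.07))
E
```

```text
gear [0.5044 0.0141 0.094 ] [[ 0.5352  0.0648  0.094 ]
 [ 0.5512 -0.0208  0.094 ]
 [ 0.4728 -0.0362  0.094 ]
 [ 0.4583  0.0484  0.094 ]]
hood [ 0.552  -0.2295  0.148 ] [[ 0.5919 -0.182   0.148 ]
 [ 0.6055 -0.2587  0.148 ]
 [ 0.5139 -0.2777  0.148 ]
 [ 0.4968 -0.1996  0.148 ]]
yaw 0.1932339702753684 0.25401566320560875
 edge 0.18403679983462798
 edge 0.1754158458002601
 edge 0.1694537966850636
 edge 0.21479449848583554
hub [0.5061 0.015  0.113 ] grip [0.4601 0.0051 0.145 ] grip tri top [0.4619 0.0063 0.1441]
rack [ 0.3555 -0.3232  0.038 ] [[ 0.375  -0.2594  0.038 ]
 [ 0.3913 -0.3811  0.038 ]
 [ 0.3408 -0.3854  0.038 ]
 [ 0.315  -0.2667  0.038 ]]
hole [ 0.3488 -0.2934  0.038 ] hole tri [ 0.3491 -0.2933  0.0373] smallvial top [ 0.3594 -0.3532  0.067 ]
spool [0.6481 0.016  0.03  ]
cork [0.4012 0.0929 0.03  ]
tin [0.6502 0.1582 0.024 ]
blue [ 0.5585 -0.3508  0.07  ]
```

Axis ≈ (0.506, 0.015) and yaw ≈ 0.19. The two-view grip estimate (0.462, 0.006, 0.144) matches the given geometry. I'll turn the tool so tool x=+Y, tool y=+X and tool z=-Z, then move above the grip.

```bash
python3 -m crank '[[[0,0,0,0,0,-0.1122,0],[0,0,0,0,0,-0.1122,50],[0,0,0,0,0,-0.1122,150],[0,0,0,0,0,-0.1122,150],[0,0,0,0,0,-0.1122,150],[0,0,0,0,0,-0.1122,150],[0,0,0,0,0,-0.1122,150],[0,0,0,0,0,-0.1122,150],[0,0,0,0,0,-0.1122,150],[0,0,0,0,0,-0.1122,150]]]' 40
python3 -m crank '[[[30,16,0,0,0,0,150],[35,19,0,0,0,0,150],[35,19,0,0,0,0,150],[35,19,0,0,0,0,150],[35,19,0,0,0,0,150],[35,19,0,0,0,0,150],[35,19,0,0,0,0,150],[35,19,0,0,0,0,150],[35,19,0,0,0,0,150],[35,19,0,0,0,0,150]]]'
```

```text
clock: 0.93
tool_pos: [0.2168, -0.4501, 0.2308]
eef_rot: [0.705, 0.709, 0.0, -0.001]
force: [-1.4, 0.1, -0.0]
grip_width: 0.035
grip_force: 0.0
clock: 1.77
tool_pos: [0.4041, -0.1035, 0.2311]
eef_rot: [0.707, 0.707, -0.0, -0.0]
force: [0.9, -0.6, -0.3]
grip_width: 0.035
grip_force: 0.0
```

```bash
python3 -m crank '[[[30,16,0,0,0,0,150],[30,16,0,0,0,0,150],[30,16,0,0,0,0,150],[15,8,15,0,0,0,150],[4,2,20,0,0,0,150],[0,0,20,0,0,0,150],[0,0,8,0,0,0,150],[0,0,0,0,0,0,150]]]'
python3 - <<'E'
from h import *
im=arm.capture('top')[160:260,220:320,::-1];b=arm.capture('scene')[150:250,240:373,::-1]
a=cv2.resize(im,(400,400),interpolation=cv2.INTER_CUBIC);b=cv2.resize(b,(400,300),interpolation=cv2.INTER_CUBIC)
cv2.imwrite('pics/g1.png',np.hstack([a,np.vstack([b,np.zeros((100,400,3),np.uint8)])]))
print(arm.read_state()['tool_pos'])
E
```

```text
clock: 2.43
tool_pos: [0.4599, 0.0036, 0.1659]
eef_rot: [0.707, 0.707, -0.002, -0.002]
force: [-0.8, 0.0, -0.4]
grip_width: 0.0351
grip_force: 0.0
[0.46180886 0.00326629 0.16854678]
```

View pics/g1.png

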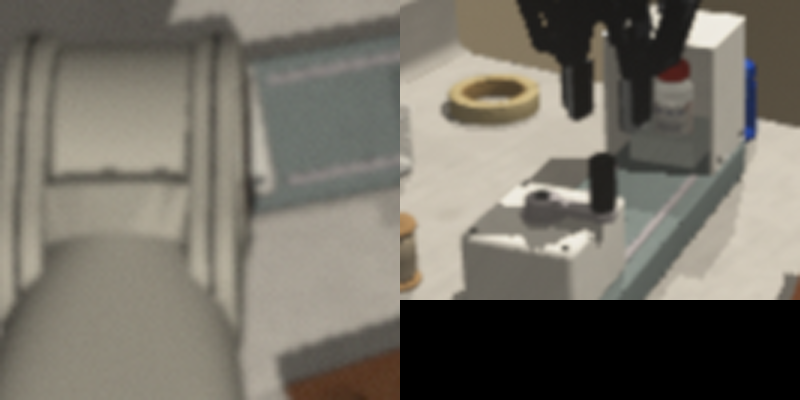

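The fingers straddle the grip: pads at (578,100) and (637,110), grip top at (602,158). I'll move 3 mm in +Y, go down and close.

```bash
python3 -m crank '[[[3,0,10,0,0,0,150],[0,0,12,0,0,0,150],[0,0,12,0,0,0,150],[0,0,12,0,0,0,150],[0,0,7,0,0,0,150],[0,0,2,0,0,0,150],[0,0,0,0,0,0,150],[0,0,0,0,0,0,255],[0,0,0,0,0,0,255],[0,0,0,0,0,0,255]]]' 40
python3 -m crank '[[[0,0,0,0,0,0,255],[0,0,0,0,0,0,255],[0,0,0,0,0,0,255]]]'
```

```text
clock: 3.37
tool_pos: [0.4636, 0.0065, 0.1145]
eef_rot: [0.707, 0.707, 0.001, 0.001]
force: [1.9, -0.2, 2.0]
grip_width: 0.0162
grip_force: 39.3
clock: 3.62
tool_pos: [0.4635, 0.0065, 0.1144]
eef_rot: [0.707, 0.707, 0.001, 0.001]
force: [3.7, 0.5, 5.6]
grip_width: 0.0166
grip_force: 39.7
```

```bash
cat > w.py <<'E'
import numpy as np,sys
from h import arm
C=np.array([.5070,.0150]);p0=np.pi+.19
def where():
    s=arm.read_state();d=s['tool_pos'][:2]-C;print('R',np.hypot(*d)*1e3,'theta mod 360',np.degrees(p0-np.arctan2(d[1],d[0]))%360,'z',s['tool_pos'][2])
    n=np.array([-d[1],d[0]])/np.hypot(*d);print('F tangential(ccw+)',s['force'][:2]@n,'radial',s['force'][:2]@d/np.hypot(*d))
E
python3 - <<'E'
from w import *
where()
th=np.radians(np.arange(0,361,10));p=45*np.c_[np.sin(p0-th),np.cos(p0-th)]
print(np.round(np.diff(p,axis=0),1).tolist())
E
```

```text
R 44.31234289842701 theta mod 360 359.86365048156307 z 0.11444276584710715
F tangential(ccw+) 0.18440705698879875 radial -3.773417614409034
[[7.8, -0.8], [7.8, 0.6], [7.6, 1.9], [7.2, 3.2], [6.5, 4.4], [5.6, 5.5], [4.6, 6.4], [3.4, 7.1], [2.1, 7.5], [0.8, 7.8], [-0.6, 7.8], [-1.9, 7.6], [-3.2, 7.2], [-4.4, 6.5], [-5.5, 5.6], [-6.4, 4.6], [-7.1, 3.4], [-7.5, 2.1], [-7.8, 0.8], [-7.8, -0.6], [-7.6, -1.9], [-7.2, -3.2], [-6.5, -4.4], [-5.6, -5.5], [-4.6, -6.4], [-3.4, -7.1], [-2.1, -7.5], [-0.8, -7.8], [0.6, -7.8], [1.9, -7.6], [3.2, -7.2], [4.4, -6.5], [5.5, -5.6], [6.4, -4.6], [7.1, -3.4], [7.5, -2.1]]
```

First 90°, then check.

```bash
python3 -m crank '[[[7.8,-0.8,0,0,0,0,255],[7.8,0.6,0,0,0,0,255],[7.6,1.9,0,0,0,0,255],[7.2,3.2,0,0,0,0,255],[6.5,4.4,0,0,0,0,255]]]'
python3 -c 'from w import *;where()'
python3 -m crank '[[[5.6,5.5,0,0,0,0,255],[4.6,6.4,0,0,0,0,255],[3.4,7.1,0,0,0,0,255],[2.1,7.5,0,0,0,0,255]]]'
python3 -c 'from w import *;where()'
```

```text
clock: 4.03
tool_pos: [0.4709, 0.0407, 0.1143]
eef_rot: [0.708, 0.706, -0.002, 0.002]
force: [-2.4, -10.0, 10.4]
grip_width: 0.0165
grip_force: 40.4
R 44.336861894059595 theta mod 360 46.33967094875494 z 0.11433655115602036
F tangential(ccw+) 9.51740784910198 radial -3.8719223456412974
clock: 4.37
tool_pos: [0.495, 0.058, 0.1143]
eef_rot: [0.707, 0.707, -0.003, -0.001]
force: [-8.0, -4.4, 16.0]
grip_width: 0.0163
grip_force: 40.9
R 44.615317568874005 theta mod 360 85.32856956815242 z 0.11429636204209755
F tangential(ccw+) 8.910375925023603 radial -2.0732109216974046
```

```bash
python3 -m crank '[[[0.8,7.8,-1,0,0,0,255],[-0.6,7.8,-1,0,0,0,255],[-1.9,7.6,0,0,0,0,255],[-3.2,7.2,0,0,0,0,255],[-4.4,6.5,0,0,0,0,255],[-5.5,5.6,0,0,0,0,255],[-6.4,4.6,0,0,0,0,255],[-7.1,3.4,0,0,0,0,255],[-7.5,2.1,0,0,0,0,255]]]'
python3 -c 'from w import *;where()'
```

```text
clock: 5.12
tool_pos: [0.5508, 0.0276, 0.1147]
eef_rot: [0.706, 0.708, 0.003, -0.003]
force: [5.2, 10.9, -2.6]
grip_width: 0.0165
grip_force: 39.2
R 45.55833384389878 theta mod 360 174.8521974706592 z 0.11467424162277001
F tangential(ccw+) 9.05250838136233 radial 8.061638932041742
```

```bash
sed -i 's/C=.*\]);p0/C=np.array([.5080,.0150]);p0/' w.py; python3 -m crank '[[[-7.8,1.5,0,0,0,0,255],[-7.8,-0.3,0,0,0,0,255],[-7.6,-1.9,0,0,0,0,255],[-7.2,-3.2,0,0,0,0,255],[-6.5,-4.4,0,0,0,0,255],[-5.6,-5.5,0,0,0,0,255],[-4.6,-6.4,0,0,0,0,255],[-3.4,-7.1,0,0,0,0,255],[-2.1,-7.5,0,0,0,0,255]]]'
python3 -c 'from w import *;where()'
python3 -m crank '[[[-0.8,-7.8,0,0,0,0,255],[0.6,-7.8,0,0,0,0,255],[1.9,-7.6,0,0,0,0,255],[3.2,-7.2,0,0,0,0,255],[4.4,-6.5,0,0,0,0,255],[5.5,-5.6,0,0,0,0,255],[6.4,-4.6,0,0,0,0,255],[7.1,-3.4,0,0,0,0,255],[7.5,-2.1,0,0,0,0,255]]]'
python3 -c 'from w import *;where()'
```

```text
clock: 5.87
tool_pos: [0.5176, -0.0291, 0.1147]
eef_rot: [0.707, 0.707, 0.002, 0.001]
force: [9.3, 0.9, -6.7]
grip_width: 0.0165
grip_force: 39.1
R 45.17711047260004 theta mod 360 268.5932873127937 z 0.11467521315343068
F tangential(ccw+) 9.32979698814059 radial 1.0958876265829305
clock: 6.62
tool_pos: [0.4639, 0.0045, 0.1146]
eef_rot: [0.708, 0.707, -0.001, 0.002]
force: [7.6, -7.5, -7.3]
grip_width: 0.0168
grip_force: 39.4
R 45.365646340331224 theta mod 360 357.5400271904009 z 0.11462662574574695
F tangential(ccw+) 9.091034582613219 radial -5.62399325389005
```

```bash
python3 -m crank '[[[7.8,-0.2,0.5,0,0,0,255],[7.8,0.8,0,0,0,0,255],[7.6,1.9,0,0,0,0,255],[7.2,3.2,0,0,0,0,255],[6.5,4.4,0,0,0,0,255],[5.6,5.5,0,0,0,0,255],[4.6,6.4,0,0,0,0,255],[3.4,7.1,0,0,0,0,255],[2.1,7.5,0,0,0,0,255]]]'
python3 -c 'from w import *;where()'
python3 -m crank '[[[0.8,7.8,0,0,0,0,255],[-0.6,7.8,0,0,0,0,255],[-1.9,7.6,0,0,0,0,255],[-3.2,7.2,0,0,0,0,255],[-4.4,6.5,0,0,0,0,255],[-5.5,5.6,0,0,0,0,255],[-6.4,4.6,0,0,0,0,255],[-7.1,3.4,0,0,0,0,255],[-7.5,2.1,0,0,0,0,255]]]'
python3 -c 'from w import *;where()'
```

```text
clock: 7.37
tool_pos: [0.4953, 0.058, 0.1144]
eef_rot: [0.707, 0.707, -0.004, -0.002]
force: [-8.6, -2.9, 10.5]
grip_width: 0.0164
grip_force: 41.3
R 44.85687670236262 theta mod 360 84.48399843611304 z 0.11439523897341124
F tangential(ccw+) 9.072139877622446 radial -0.40107833277181437
clock: 8.12
tool_pos: [0.5511, 0.0268, 0.1145]
eef_rot: [0.706, 0.708, 0.002, -0.003]
force: [-0.0, 10.3, 2.4]
grip_width: 0.0165
grip_force: 40.4
R 44.72578893339776 theta mod 360 175.5494047137673 z 0.11453009925036793
F tangential(ccw+) 9.926828939605402 radial 2.6969096432906707
```

```bash
python3 -m crank '[[[-7.8,0.8,0,0,0,0,255],[-7.8,-0.6,0,0,0,0,255],[-7.6,-1.9,0,0,0,0,255],[-7.2,-3.2,0,0,0,0,255],[-6.5,-4.4,0,0,0,0,255],[-5.6,-5.5,0,0,0,0,255],[-4.6,-6.4,0,0,0,0,255],[-3.4,-7.1,0,0,0,0,255],[-2.1,-7.5,0,0,0,0,255]]]'
python3 -c 'from w import *;where()'
python3 -m crank '[[[-0.8,-7.8,0,0,0,0,255],[0.6,-7.8,0,0,0,0,255],[1.9,-7.6,0,0,0,0,255],[3.2,-7.2,0,0,0,0,255],[4.4,-6.5,0,0,0,0,255],[5.5,-5.6,0,0,0,0,255],[6.4,-4.6,0,0,0,0,255],[7.1,-3.4,0,0,0,0,255],[7.5,-2.1,0,0,0,0,255]]]'
python3 -c 'from w import *;where()'
```

```text
clock: 8.87
tool_pos: [0.5188, -0.0289, 0.1147]
eef_rot: [0.707, 0.707, 0.002, 0.001]
force: [9.6, 1.6, -4.5]
grip_width: 0.0165
grip_force: 39.6
R 45.18355362939306 theta mod 360 267.0839048377839 z 0.1146549543110586
F tangential(ccw+) 9.684101391404978 radial 0.7543320032444106
clock: 9.62
tool_pos: [0.4641, 0.0041, 0.1146]
eef_rot: [0.708, 0.706, -0.002, 0.003]
force: [4.5, -8.7, -1.7]
grip_width: 0.0165
grip_force: 39.9
R 45.280692531877484 theta mod 360 356.9381030030494 z 0.114579043585153
F tangential(ccw+) 9.562767215140628 radial -2.227959448124695
```

```bash
python3 -m crank '[[[7.8,-0.8,0,0,0,0,255],[7.8,0.6,0,0,0,0,255],[7.6,1.9,0,0,0,0,255]]]';python3 -m crank '[[[7.2,3.2,0,0,0,0,255],[6.5,4.4,0,0,0,0,255],[5.6,5.5,0,0,0,0,255]]]'
python3 -c 'from w import *;where()'
```

```text
clock: 9.87
tool_pos: [0.4644, 0.0269, 0.1145]
eef_rot: [0.708, 0.706, -0.003, 0.002]
force: [1.4, -9.6, 3.4]
grip_width: 0.0165
grip_force: 40.4
clock: 10.12
tool_pos: [0.4758, 0.0464, 0.1144]
eef_rot: [0.708, 0.707, -0.004, 0.0]
force: [-5.1, -7.8, 8.1]
grip_width: 0.0166
grip_force: 41.0
R 45.03120591689558 theta mod 360 55.17244399581805 z 0.1144412469756469
F tangential(ccw+) 9.131271553387942 radial -1.7916758539671547
```

```bash
python3 -m crank '[[[4.6,6.4,0,0,0,0,255],[3.4,7.1,0,0,0,0,255],[2.1,7.5,0,0,0,0,255]]]'
python3 -c 'from w import *;where()'
```

```text
clock: 10.37
tool_pos: [0.4952, 0.058, 0.1144]
eef_rot: [0.707, 0.707, -0.004, -0.002]
force: [-9.7, -2.7, 10.5]
grip_width: 0.0164
grip_force: 41.4
R 44.86017790644115 theta mod 360 84.36057942672275 z 0.11438325764928747
F tangential(ccw+) 10.095074693549057 radial 0.20603352428404917
```

Still loaded at 804°. Continuing in 30° steps.

```bash
python3 -m crank '[[[0.8,7.8,0,0,0,0,255],[-0.6,7.8,0,0,0,0,255],[-1.9,7.6,0,0,0,0,255]]]'
python3 -c 'from w import *;where()'
```

```text
clock: 10.62
tool_pos: [0.5184, 0.0585, 0.1144]
eef_rot: [0.707, 0.708, -0.002, -0.004]
force: [-8.6, 3.2, 9.6]
grip_width: 0.0164
grip_force: 41.3
R 44.69713834290289 theta mod 360 114.27769084090107 z 0.11439125924218507
F tangential(ccw+) 9.147925640125957 radial 1.0791714095834843
```

```bash
python3 -m crank '[[[-3.2,7.2,0,0,0,0,255],[-4.4,6.5,0,0,0,0,255],[-5.5,5.6,0,0,0,0,255]]]'
python3 -c 'from w import *;where()'
```

```text
clock: 10.87
tool_pos: [0.539, 0.0472, 0.1145]
eef_rot: [0.706, 0.708, -0.0, -0.004]
force: [-5.0, 8.1, 6.8]
grip_width: 0.0164
grip_force: 40.9
R 44.66109340164059 theta mod 360 144.79027321217956 z 0.11446761153282989
F tangential(ccw+) 9.179410862321275 radial 2.349221701141446
```

```bash
python3 -m crank '[[[-6.4,4.6,0,0,0,0,255],[-7.1,3.4,0,0,0,0,255],[-7.5,2.1,0,0,0,0,255]]]'
python3 -c 'from w import *;where()'
```

```text
clock: 11.12
tool_pos: [0.5511, 0.0269, 0.1145]
eef_rot: [0.706, 0.708, 0.002, -0.004]
force: [-0.2, 9.3, 2.7]
grip_width: 0.0169
grip_force: 40.4
R 44.749746695074435 theta mod 360 175.44308832812493 z 0.11453923808388669
F tangential(ccw+) 8.984314817597674 radial 2.324900344971776
```

```bash
python3 -m crank '[[[-7.8,0.8,0,0,0,0,255],[-7.8,-0.6,0,0,0,0,255],[-7.6,-1.9,0,0,0,0,255]]]'
python3 -c 'from w import *;where()'
```

```text
clock: 11.37
tool_pos: [0.5513, 0.0033, 0.1146]
eef_rot: [0.706, 0.708, 0.003, -0.002]
force: [4.5, 9.5, -1.7]
grip_width: 0.0165
grip_force: 40.1
R 44.85969700616837 theta mod 360 206.0060667189339 z 0.11458398830582966
F tangential(ccw+) 10.334502074847148 radial 1.8520263200151617
```

```bash
python3 -m crank '[[[-7.2,-3.2,0,0,0,0,255],[-6.5,-4.4,0,0,0,0,255],[-5.6,-5.5,0,0,0,0,255]]]'
python3 -c 'from w import *;where()'
```

```text
clock: 11.62
tool_pos: [0.5394, -0.0172, 0.1146]
eef_rot: [0.706, 0.708, 0.003, -0.0]
force: [8.0, 5.7, -3.0]
grip_width: 0.0166
grip_force: 39.8
R 45.013860771644225 theta mod 360 236.61888648828074 z 0.11463901505614903
F tangential(ccw+) 9.694012680089376 radial 1.5385326972035955
```

```bash
python3 -m crank '[[[-4.6,-6.4,0,0,0,0,255],[-3.4,-7.1,0,0,0,0,255],[-2.1,-7.5,0,0,0,0,255]]]'
python3 -c 'from w import *;where()'
```

```text
clock: 11.87
tool_pos: [0.5188, -0.0288, 0.1146]
eef_rot: [0.707, 0.707, 0.002, 0.001]
force: [9.1, 0.9, -4.3]
grip_width: 0.0163
grip_force: 39.7
R 45.16179017881149 theta mod 360 267.01862178138816 z 0.11464850359526144
F tangential(ccw+) 9.01198613596084 radial 1.3213713279237143
```

```bash
python3 -m crank '[[[-0.8,-7.8,0,0,0,0,255],[0.6,-7.8,0,0,0,0,255],[1.9,-7.6,0,0,0,0,255]]]'
python3 -c 'from w import *;where()'
```

```text
clock: 12.12
tool_pos: [0.4953, -0.0285, 0.1146]
eef_rot: [0.707, 0.707, 0.001, 0.002]
force: [8.9, -2.1, -4.7]
grip_width: 0.0165
grip_force: 39.6
R 45.273563240067645 theta mod 360 297.12884057644607 z 0.1146392276159752
F tangential(ccw+) 9.109305957307694 radial -0.4889995300835578
```

```bash
python3 -m crank '[[[3.2,-7.2,0,0,0,0,255],[4.4,-6.5,0,0,0,0,255],[5.5,-5.6,0,0,0,0,255]]]'
python3 -c 'from w import *;where()'
```

```text
clock: 12.37
tool_pos: [0.4753, -0.0163, 0.1146]
eef_rot: [0.708, 0.707, -0.0, 0.003]
force: [7.2, -4.7, -3.6]
grip_width: 0.0165
grip_force: 39.7
R 45.30564999572397 theta mod 360 327.1254826309489 z 0.11461079584670981
F tangential(ccw+) 8.3754159785118 radial -1.9166528854221263
```

```bash
python3 -m crank '[[[6.4,-4.6,0,0,0,0,255],[7.1,-3.4,0,0,0,0,255],[7.5,-2.1,0,0,0,0,255]]]'
python3 -c 'from w import *;where()'
```

```text
clock: 12.62
tool_pos: [0.4641, 0.004, 0.1146]
eef_rot: [0.708, 0.706, -0.002, 0.003]
force: [3.8, -8.2, -1.6]
grip_width: 0.0166
grip_force: 40.0
R 45.27596315641474 theta mod 360 356.8810466099332 z 0.11459614588301156
F tangential(ccw+) 8.887700737717324 radial -1.706291427005261
```

At 1077°, with up to about 1188° to go.

```bash
python3 -m crank '[[[7.8,-0.8,0,0,0,0,255],[7.8,0.6,0,0,0,0,255],[7.6,1.9,0,0,0,0,255]]]'
python3 -c 'from w import *;where()'
```

```text
clock: 12.87
tool_pos: [0.4653, 0.0297, 0.1146]
eef_rot: [0.707, 0.707, -0.0, 0.0]
force: [3.6, -2.4, -1.1]
grip_width: 0.0163
grip_force: 40.0
R 45.20192950919559 theta mod 360 29.900766932542474 z 0.11456423716843911
F tangential(ccw+) 1.0871237802850982 radial -4.218268559698348
```

The tangential force has dropped to 1 N. One still row to confirm.

```bash
python3 -m crank '[[[4,1.5,0,0,0,0,255],[0,0,0,0,0,0,255],[0,0,0,0,0,0,255],[0,0,0,0,0,0,255]]]'
python3 -c 'from w import *;where()'
```

```text
clock: 13.2
tool_pos: [0.4669, 0.0337, 0.1146]
eef_rot: [0.707, 0.707, -0.0, -0.0]
force: [3.9, -1.7, -2.7]
grip_width: 0.0166
grip_force: 39.9
R 45.130701381794 theta mod 360 35.3469586829687 z 0.11458814980891936
F tangential(ccw+) -0.03817476556619057 radial -4.265166617197278
```

Unloaded and free. Release, lift and move aside to look.

```bash
python3 -m crank '[[[0,0,0,0,0,0,150],[0,0,0,0,0,0,150],[0,0,0,0,0,0,150],[0,0,-15,0,0,0,150],[0,0,-30,0,0,0,150],[0,0,-30,0,0,0,150],[-20,-20,-20,0,0,0,100],[-35,-35,0,0,0,0,100],[-35,-35,0,0,0,0,100],[-35,-35,0,0,0,0,100]]]'
python3 -m crank '[[[-35,-20,0,0,0,0,100],[-35,-15,0,0,0,0,100],[-35,-10,0,0,0,0,100],[-30,0,0,0,0,0,100],[0,0,0,0,0,0,100]]]'
python3 - <<'E'
from h import *
a=arm.capture('top')[:,:,::-1];b=arm.capture('scene')[:,:,::-1]
cv2.imwrite('pics/t2.png',a);cv2.imwrite('pics/s2.png',b)
a=cv2.resize(a[150:230,240:380],(700,400)*1,interpolation=cv2.INTER_CUBIC);b=cv2.resize(b[140:260,260:400],(350,300),interpolation=cv2.INTER_CUBIC)
o=np.zeros((600,700,3),np.uint8);o[:300,:525]=cv2.resize(a,(525,300));o[300:,:350]=b
cv2.imwrite('pics/g2.png',o)
for n in('top','scene'):
    im=cv2.imread(f'pics/{n[0]}2.png').astype(int);m=((im[:,:,2]>1.6*im[:,:,1]+15)&(im[:,:,2]>1.6*im[:,:,0]+15)).astype(np.uint8)
    k,l,st,c=cv2.connectedComponentsWithStats(m)
    for i in range(1,k):
        if st[i,4]>8:print(n,st[i],c[i])
E
```

```text
clock: 14.03
tool_pos: [0.357, -0.0752, 0.2101]
eef_rot: [0.706, 0.708, 0.0, 0.0]
force: [0.3, -0.5, -0.2]
grip_width: 0.0521
grip_force: 0.0
clock: 14.45
tool_pos: [0.3129, -0.2137, 0.2101]
eef_rot: [0.71, 0.705, -0.0, 0.001]
force: [0.1, 0.0, 0.4]
grip_width: 0.0518
grip_force: 0.0
top [ 0 26  7  4 14] [ 2.64285714 27.28571429]
top [ 9 31  6  5 12] [11.5        32.58333333]
top [311 181   8   8  52] [314.71153846 184.28846154]
scene [172 153  24  23 259] [184.75289575 167.04633205]
scene [306 188  10   8  69] [310.56521739 191.46376812]
scene [192 195  12   7  15] [196.53333333 197.93333333]
scene [ 13 251  19  12 115] [ 22.29565217 256.52173913]
```

View pics/g2.png

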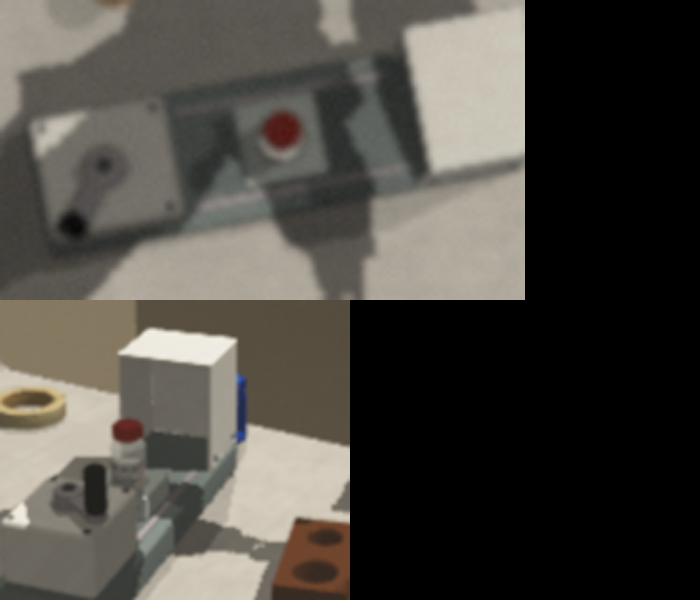

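The red cap is visible in the carriage, clear of the hood: top image (314.7,184.3), scene image (310.6,191.5). The crank stays where I left it. Next I compute the position and the move.

```bash
python3 - <<'E'
from h import *
print(ray('top',314.7,184.3,.115),tri([('top',314.7,184.3),('scene',310.6,191.5)]))
y=.19
print('pred',[.508+.1211*np.sin(y),.015-.1211*np.cos(y)]);print(arm.read_state()['tool_pos'])
E
```

```text
[ 0.52864404 -0.10321926  0.115     ] [ 0.52968978 -0.10289708  0.11097677]
pred [np.float64(0.5308708121816542), np.float64(-0.10392071287270144)]
[ 0.31273789 -0.21008264  0.20964434]
```

```bash
python3 -m crank '[[[15,31,0,0,0,0,100],[15,31,0,0,0,0,100],[15,31,0,0,0,0,100],[15,31,0,0,0,0,100],[15,31,0,0,0,0,100],[15,31,0,0,0,0,100],[12,24,20,0,0,0,100],[4.6,7,30,0,0,0,100],[0,0,15,0,0,0,100],[0,0,0,0,0,0,100]]]' 30
python3 -m crank '[[[0,0,0,0,0,0,100],[0,0,0,0,0,0,100]]]'
```

```text
clock: 15.38
tool_pos: [0.5275, -0.0998, 0.1403]
eef_rot: [0.706, 0.709, -0.003, -0.004]
force: [-1.2, 0.2, -0.9]
grip_width: 0.0522
grip_force: 0.0
clock: 15.55
tool_pos: [0.5307, -0.1023, 0.1459]
eef_rot: [0.707, 0.707, 0.0, 0.0]
force: [0.1, -0.3, -0.0]
grip_width: 0.0519
grip_force: 0.0
```

```bash
python3 -m crank '[[[-1,-0.7,12,0,0,0,100],[0,0,15,0,0,0,100],[0,0,15,0,0,0,100],[0,0,13,0,0,0,100],[0,0,8,0,0,0,100],[0,0,4,0,0,0,100],[0,0,0,0,0,0,100],[0,0,0,0,0,0,100]]]'
python3 -m crank '[[[0,0,0,0,0,0,255],[0,0,0,0,0,0,255],[0,0,0,0,0,0,255],[0,0,0,0,0,0,255],[0,0,0,0,0,0,255]]]' 30
```

```text
clock: 16.22
tool_pos: [0.5305, -0.1043, 0.0789]
eef_rot: [0.707, 0.707, 0.0, 0.001]
force: [0.7, 0.6, 0.1]
grip_width: 0.0519
grip_force: 0.0
clock: 16.63
tool_pos: [0.5307, -0.1043, 0.079]
eef_rot: [0.707, 0.707, 0.001, 0.001]
force: [-0.9, 0.7, 6.6]
grip_width: 0.0311
grip_force: 29.8
```

```bash
python3 -m crank '[[[0,0,-5,0,0,0,255],[0,0,-10,0,0,0,255],[0,0,-15,0,0,0,255],[0,0,-20,0,0,0,255],[0,0,-25,0,0,0,255],[0,0,-25,0,0,0,255],[0,0,-15,0,0,0,255],[0,0,0,0,0,0,255],[0,0,0,0,0,0,255]]]'
python3 - <<'E'
from h import *
a=arm.capture('top')[:,:,::-1];b=arm.capture('scene')[:,:,::-1];s=arm.read_state();print(s['tool_pos'],s['force'],s['grip_width'])
o=np.zeros((400,800,3),np.uint8);o[:,:400]=cv2.resize(b[130:250,270:390],(400,400),interpolation=cv2.INTER_CUBIC);o[:,400:]=cv2.resize(b[170:270,390:490],(400,400),interpolation=cv2.INTER_CUBIC)
cv2.imwrite('pics/g3.png',o)
E
```

```text
clock: 17.38
tool_pos: [0.5304, -0.1042, 0.1939]
eef_rot: [0.707, 0.707, 0.001, 0.001]
force: [0.1, -1.0, -1.0]
grip_width: 0.0311
grip_force: 30.1
[ 0.52899077 -0.10389265  0.19171282] [ 0.41175423  0.51111141 -0.16881482] 0.03126610936924453
```

View pics/g3.png

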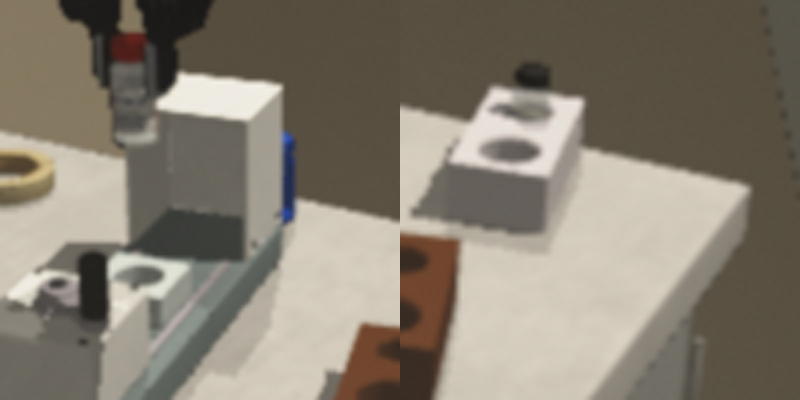

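The vial is held upright and the nest is empty. The rack is now well lit, so I take a closer look at its hole.

```bash
python3 - <<'E'
from h import *
a=arm.capture('top')[:,:,::-1];b=arm.capture('scene')[:,:,::-1]
cv2.imwrite('pics/t3.png',a);cv2.imwrite('pics/s3.png',b)
o=np.hstack([cv2.resize(a[235:275,370:425],None,fx=7,fy=7,interpolation=cv2.INTER_CUBIC),cv2.resize(b[183:223,400:455],None,fx=7,fy=7,interpolation=cv2.INTER_CUBIC)])
cv2.imwrite('pics/g4.png',o)
E
```

```text
(no output)
```

View pics/g4.png

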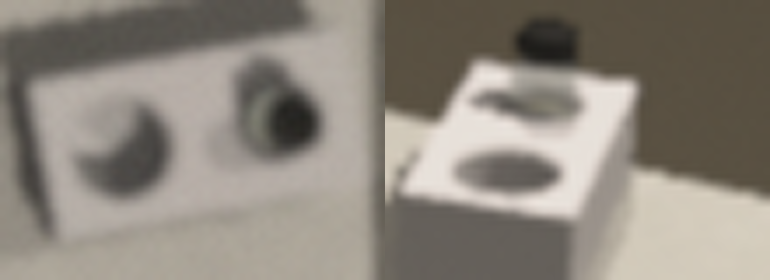

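Top crop: big-hole circle centre (122,149). Scene crop: ellipse centre (506,172), i.e. (121,172) within its half. The rack's left edge midpoint plus 30 mm gives (123,146), which is consistent.

```bash
python3 - <<'E'
from h import *
T=('top',370+122.5/7-.5,235+148.5/7-.5);S=('scene',400+122/7-.5,183+172.5/7-.5)
print(ray(*T,.038),ray(*S,.038),tri([T,S]))
q=[ray('top',370+(u+.5)/7-.5,235+(v+.5)/7-.5,.038) for u,v in((30,78),(55,240),(330,30))];print(q, np.linalg.norm(q[0]-q[1]))
print('pred of nest via cams: vial measured .5296,-.1029; actual tcp .5305,-.1043'); print(arm.read_state()['tool_pos'])
E
```

```text
[ 0.34792607 -0.29434567  0.038     ] [ 0.34979997 -0.2926578   0.038     ] [ 0.34902103 -0.29391109  0.03773461]
[array([ 0.3741576 , -0.26004902,  0.038     ]), array([ 0.31369473, -0.26874661,  0.038     ]), array([ 0.39198138, -0.37340135,  0.038     ])] 0.06108524135288879
pred of nest via cams: vial measured .5296,-.1029; actual tcp .5305,-.1043
[ 0.52877174 -0.10387819  0.19119959]
```

```bash
python3 -m crank '[[[-8,-20,0,0,0,0,255],[-16,-35,0,0,0,0,255],[-20,-35,0,0,0,0,255],[-25,-30,0,0,0,0,255],[-28,-20,0,0,0,0,255],[-28,-15,0,0,0,0,255],[-28,-12,0,0,0,0,255],[-20,-8,0,0,0,0,255],[-12,-3.5,0,0,0,0,255],[-5.6,0,0,0,0,0,255]]]'
python3 -m crank '[[[0,0,20,0,0,0,255],[0,0,25,0,0,0,255],[0,0,20,0,0,0,255],[0,0,10,0,0,0,255],[0,0,0,0,0,0,255],[0,0,0,0,0,0,255],[0,0,0,0,0,0,255]]]'
python3 - <<'E'
from h import *
print(arm.read_state()['tool_pos'],arm.read_state()['force'])
b=arm.capture('scene')[:,:,::-1]; print(arm.read_state()['tool_pos'])
cv2.imwrite('pics/g5.png',cv2.resize(b[150:240,380:480],None,fx=6,fy=6,interpolation=cv2.INTER_CUBIC))
E
```

```text
clock: 18.42
tool_pos: [0.3499, -0.2959, 0.1918]
eef_rot: [0.708, 0.706, -0.0, -0.001]
force: [0.2, -0.2, -0.5]
grip_width: 0.0313
grip_force: 30.1
clock: 19.0
tool_pos: [0.3519, -0.2946, 0.1182]
eef_rot: [0.707, 0.707, 0.0, 0.0]
force: [-0.1, -0.9, -0.6]
grip_width: 0.031
grip_force: 30.1
[ 0.35192525 -0.29460966  0.11824397] [-0.11469666 -0.88572136 -0.56878091]
[ 0.35212196 -0.29492639  0.11862638]
```

View pics/g5.png

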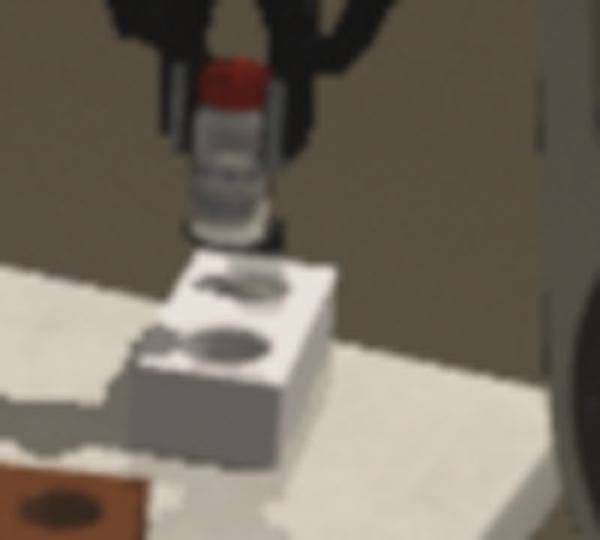

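The vial hangs upright over the hole, its lower edges at columns 189–270 and the hole's ellipse at 183–272. I check the sideways alignment against the calibration.

```bash
python3 - <<'E'
from h import *
p=lambda X:(proj('scene',X)-[380,150]+.5)*6-.5
print(p([.3503,-.2945,.088]),p([.3503,-.2945,.038]),p([.3520,-.2948,.0826+.01]))
im=cv2.imread('pics/g5.png').astype(int)
for r in(195,215,346): print(r,im[r,165:300:3].mean(1).astype(int).tolist())
E
```

```text
[232.43192438 229.89665495] [224.67995488 343.40363801] [229.41869024 218.15784615]
195 [77, 76, 76, 77, 77, 77, 76, 75, 73, 71, 70, 70, 72, 74, 76, 76, 77, 79, 81, 82, 84, 84, 85, 84, 84, 84, 85, 86, 87, 89, 91, 93, 91, 87, 80, 74, 71, 73, 75, 76, 76, 76, 76, 76, 76]
215 [77, 77, 77, 77, 76, 75, 75, 75, 77, 78, 80, 81, 81, 81, 79, 77, 76, 77, 78, 78, 79, 79, 79, 79, 79, 79, 80, 82, 90, 101, 114, 125, 127, 120, 104, 84, 70, 68, 71, 72, 74, 75, 76, 77, 76]
346 [123, 125, 129, 132, 135, 138, 139, 138, 135, 132, 127, 124, 119, 114, 108, 103, 99, 96, 95, 95, 95, 94, 93, 93, 92, 92, 91, 90, 89, 88, 89, 89, 97, 106, 130, 160, 192, 211, 224, 226, 224, 225, 223, 219, 207]
```

```bash
python3 -m crank '[[[-0.3,-2,10,0,0,0,255],[0,0,15,0,0,0,255],[0,0,8,0,0,0,255],[0,0,5,0,0,0,255],[0,0,4,0,0,0,255],[0,0,4,0,0,0,255],[0,0,3,0,0,0,255],[0,0,0,0,0,0,255]]]'
python3 -m crank '[[[0,0,0,0,0,0,255]]]'
```

```text
clock: 19.72
tool_pos: [0.3493, -0.2949, 0.0685]
eef_rot: [0.707, 0.707, -0.0, -0.0]
force: [-0.1, -0.5, -0.7]
grip_width: 0.031
grip_force: 30.1
clock: 19.8
tool_pos: [0.3494, -0.2951, 0.0689]
eef_rot: [0.707, 0.707, 0.0, 0.0]
force: [-0.6, -1.0, -0.3]
grip_width: 0.0312
grip_force: 30.1
```

The base is about 5 mm into the mouth with no contact force. Continue down.

```bash
python3 -m crank '[[[0,0,4,0,0,0,255],[0,0,5,0,0,0,255],[0,0,5,0,0,0,255],[0,0,4,0,0,0,255],[0,0,3,0,0,0,255],[0,0,2,0,0,0,255],[0,0,0,0,0,0,255],[0,0,0,0,0,0,255]]]'
python3 -m crank '[[[0,0,1,0,0,0,255],[0,0,0,0,0,0,255]]]'
```

```text
clock: 20.47
tool_pos: [0.3493, -0.2949, 0.0457]
eef_rot: [0.707, 0.707, -0.0, -0.0]
force: [-0.1, -0.5, 0.8]
grip_width: 0.0309
grip_force: 30.1
clock: 20.63
tool_pos: [0.3495, -0.2951, 0.0449]
eef_rot: [0.707, 0.707, -0.0, 0.0]
force: [-0.1, 0.4, -0.1]
grip_width: 0.031
grip_force: 30.1
```

```bash
python3 -m crank '[[[0,0,0,0,0,0,155],[0,0,0,0,0,0,130],[0,0,0,0,0,0,100],[0,0,0,0,0,0,100],[0,0,0,0,0,0,100],[0,0,-10,0,0,0,100],[0,0,-20,0,0,0,100],[0,0,-30,0,0,0,100],[0,0,-35,0,0,0,100],[0,0,-30,0,0,0,100]]]'
python3 -m crank '[[[30,-10,-20,0,0,0,100],[35,-10,0,0,0,0,100],[35,-10,0,0,0,0,100],[35,0,0,0,0,0,100],[0,0,0,0,0,0,100],[0,0,0,0,0,0,100],[0,0,0,0,0,0,100]]]'
python3 - <<'E'
from h import *
b=arm.capture('scene')[:,:,::-1];a=arm.capture('top')[:,:,::-1]
o=np.zeros((600,800,3),np.uint8);o[:,:]=cv2.resize(b[150:270,290:450],(800,600),interpolation=cv2.INTER_CUBIC)
o[:240,:330]=cv2.resize(a[235:275,370:425],(330,240),interpolation=cv2.INTER_CUBIC)
cv2.imwrite('pics/g6.png',o)
E
```

```text
clock: 21.47
tool_pos: [0.3492, -0.2949, 0.1715]
eef_rot: [0.707, 0.707, -0.0, 0.0]
force: [1.0, -0.1, 0.2]
grip_width: 0.0519
grip_force: 0.0
clock: 22.05
tool_pos: [0.3198, -0.1602, 0.1901]
eef_rot: [0.707, 0.707, 0.0, 0.001]
force: [-0.3, 0.3, 0.4]
grip_width: 0.0517
grip_force: 0.0
```

View pics/g6.png

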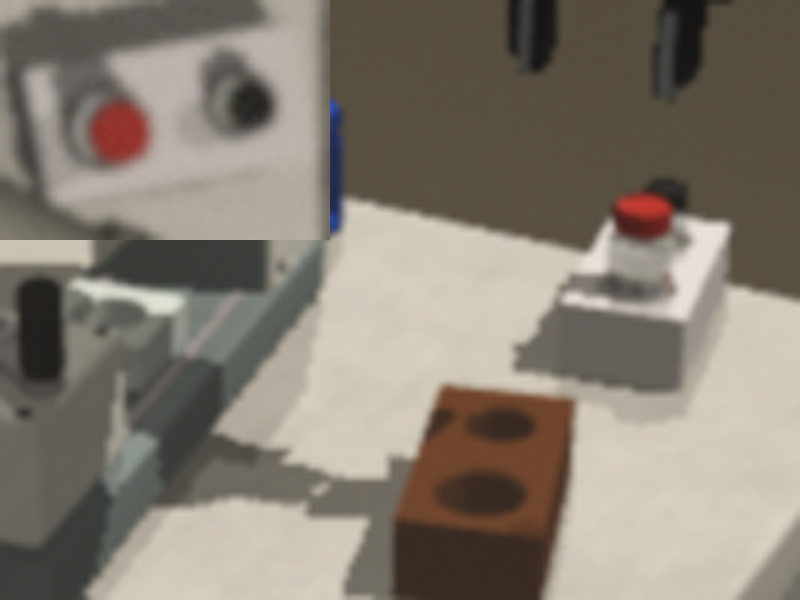

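The vial with its red cap at (643,212) stands upright and seated in the white rack's larger hole. The carriage is still home, the bystanders are in place and the gripper is clear.

```bash
python3 -c 'from plant import arm;print(arm.finish_job())'
```

```text
the job is handed in; nothing more can be done
None
```

I wound the carriage home, stopping when the spring let go at about 3.1 turns, and stood the vial upright and seated in the white rack's larger hole; the job was handed in at about 22 s, but no verdict came back.

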